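# Fetch the dish from behind the reagent bottles

### The arm

A 6-joint arm with a two-finger parallel gripper is mounted at the origin on the work surface. World frame = base frame: x ahead of the robot, y to its left, z up, the work surface at z = 0. Lengths are in m, angles in degrees, forces in N, time in s.
With the tool pointing down it reaches from about 0.375 to 0.9 m from the base axis. Payload 3.1 kg.
Tool frame: the origin (TCP) lies on the centre line of the jaws, within the pads' length; the fingertips stand 25 mm ahead of it and the grasp point (between the pads) lies 6 mm ahead of it; z points along the fingers, y is the line along which they close (so a half turn about z gives the same grasp; the last joint's range is limited). The gripper opens to 87 mm and grips with 3 to 60 N. Pads are 19 mm wide; open, the fingers measure 117 mm over their backs; the gripper's body (75 mm by 190 mm) begins 51 mm behind the grasp point.
Start: joints at [-75.258, 30.224, 82.088, -0, 67.689, -10.227], TCP at [0.264, -0.567, 0.248] pointing down, gripper open.
Joint ranges: [-176.69, 176.69], [-43.24, 126.21], [12.49, 139.97], [-82, 262], [0, 151.66], [-163.58, 163.58]. Speed limits (degrees/s): [159.86, 159.86, 180, 180, 180, 180].

### API

Orientations are given as a 3x3 rotation matrix whose columns are the frame's x, y, z axes.
In Python, from rig import bot, cams, models gives the robot as it stands. The module is installed in compiled form; this text tells all that it offers.
- The arm moves only by the shell command python3 -m handwheel 'ROWS' [OPENING]. ROWS is JSON, a list of rows, each a list of 6 numbers: the shift along the world's x, y, z each as a share of 1 m, from -1 to 1, then the turn, a rotation vector about the world's x, y, z each as a share of 2 rad, from -1 to 1. In form: [[dx, dy, dz, wx, wy, wz], ...]. A call has exactly 8 rows; each row is the pose to reach, as a shift and turn from the pose commanded when the call began; what a row does not reach only later rows make up. A row lasts 1/12 s, in which the tool goes at most 41.7 mm and 7.16 degrees, less where a joint would pass 70% of its speed; a pose out of reach is approached as far as the arm can. A call with a number of a shift or a turn outside -1 to 1 is refused whole. A call with a gripper value outside its range is refused whole. OPENING is the opening, from -1 (shut) to 1 (fully open), so that 0 is half open, set as the call begins (- or left out, the last holds). The fingers move at their own pace and stop on an object; the grip force is fixed at half the most. Time passes only in rows, so rows that repeat a pose let the fingers close, or fill a call up. It gives the time, the measured TCP pose, the force, the opening and the grip force at its end, in the units of the state.
- bot.read_state(): the state, without advancing time (a new reading comes with each control period).
- cams.capture(name): name is "side" or "top"; returns (picture, depth): 480x640x3 uint8, blue, green, red; 480x640 float32, m along the optical axis (not along the pixel's ray), 0 where there is no reading.
- cams.calibration(name): a dict with "mtx" (3x3 intrinsics, pixels), "R" (3x3) and "t" (3): a world point X has camera coordinates R X + t. Camera axes: x right, y down, z forward; pixel columns grow to the right and rows downward; lengths in m; the calibration is good to about 2 mm. A picture is of the moment at which its call begins. calibration takes no time and is no camera call.
- bot.hand_in(): hands the job in; it is judged then, once.
Trained networks look in the newest picture that a camera, given by its name, has taken for a name from the list of things; names that differ only in an ending like _2 or _b are one class to them, and where a whole thing is asked for, a point or a joint stands for the part that bears it (a point fixed in the world has none). Each returns a list of dicts, best first, with "conf" (0 to 1); they miss things now and then, are a little off and sometimes report something else, mostly with a low value. They report only what shows in the picture. A call takes as long as a camera call. They do not tell look-alikes from the thing itself.
- models.spot_in(query, camera): "position" ([column, row] in pixels, amid what is visible of it).
- models.tip_of(query, camera): "position" ([column, row] in pixels: a listed point, or the origin of a listed thing).
The state is a dict: "time_s": time; "joint_positions": joint angles; "qvel": joint speeds; "tau": joint torques, N m; "position": TCP position; "tcp_rot": TCP orientation; "force": force on the tool from outside, world axes, zero at the start; "moment": the same for the moment, N m; "opening": opening from 0.0 (shut) to 1.0 (fully open); "grasp_force": force on a finger pad.
Only numpy, scipy, OpenCV 4.12 (cv2) and the standard library are available. Lean on these libraries where they do the work, as an engineer would, in place of code of your own. Each camera call takes 0.05 s, during which the arm holds its last target. There are 200 camera calls.

### The job

Fetch the small porcelain dish that is boxed in by the three reagent bottles in the grey bottle tray: first move all three bottles out to the steel side tray, then set the dish on the middle of the stirrer's white plate, and then put every bottle back, centred on the very ring it came from. Keep the bottles and the dish upright throughout and leave the stopper, the beaker and the mortar where they are.

Things in the scene. Friction and masses are not known exactly. Their poses are not given: they have to be found in the camera images.
- tall_bottle: Tall slim round amber bottle with a small white cap. Straight wall 50 mm in diameter from the base to 118 mm, then a short shoulder and a cap 29 mm across; 150 mm high in all; 0.3 kg. Origin: centre of the underside; z up. It starts on one of the three large rings of the bottle tray (shuffled).
- wide_jar: Squat wide round amber jar with a broad white lid. Straight wall 62 mm in diameter from the base to 78 mm; lid 54 mm across; 104 mm high in all; 0.3 kg. Origin: centre of the underside; z up. Starts on one of the three large rings (shuffled).
- square_bottle: White plastic bottle of square section, 50 x 50 mm, straight from the base to 95 mm, with a round cap 36 mm across; 120 mm high in all; 0.26 kg. Origin: centre of the underside; z up, x and y square to its flat sides. Starts on one of the three large rings (shuffled), within 0.12 rad of square to the tray.
- dish: Low round white porcelain dish, open at the top: 50 mm in diameter at the base, 52 mm at the rim, 40 mm high, wall 4 mm. Origin: centre of the underside; z up. Starts on the smaller ring of the bottle tray, among the bottles.
- bottle_tray: Fixed grey plastic tray, 230 (its x) x 270 (its y) mm, rim 14 mm high; its floor is 4 mm above the bench. Origin: centre of its underside; x points away from the robot, turned at most 0.2 rad. Dark rings printed on its floor: three (78 mm across) for the bottles at (x, y) = (-45, 0), (30, 85), (30, -85) mm, a smaller one (62 mm) for the dish at (45, 0) mm. Things start centred on them within 5 mm.
- side_tray: Fixed empty steel tray on the bench, 280 (its x) x 150 (its y) mm, rim 16 mm high and 4 mm thick, floor 4 mm thick (things in it stand 4 mm above the bench). Origin: centre of its underside. It stands to the left or to the right of the bottle tray, the stirrer on the other side. The bottles may stand anywhere in it.
- plate_centre (a point): Centre of the upper face of the stirrer's round white plate, 128 mm across, 84 mm above the bench, with a thin grey ring 68 mm across printed round its middle. The stirrer is a low blue box, 230 x 150 mm, fixed, with two black knobs on its front towards the robot; it does not run.
- stopper: Bystander: black rubber stopper, 31 mm across, 26 mm high, standing in the corner of the bottle tray nearest the robot and to its left (+y). Origin: centre of the underside. Leave it alone.
- beaker: Bystander: empty clear beaker, 58 mm across the rim, 72 mm high, on the bench between the robot and the bottle tray. Origin: centre of the underside. Leave it alone.
- mortar: Bystander: white porcelain mortar, 104 mm across, 50 mm high, its pestle leaning over the rim up to 75 mm high, on the bench beyond the bottle tray. Origin: centre of the underside. Leave it alone.
Things that resemble listed ones, but are neither listed nor needed, are in the scene too. What is shaped like the square_bottle but green is not meant.

How it is judged:
By the outcome, as a careful person would: the job done as asked, in the order asked, and still so for the second after the job is handed in, with the robot touching nothing.
It also fails if it takes over 144 s, if anything falls off the work surface, if the arm or the gripper's body presses on something with over 40 N, if the wrist force passes 120 N, or if a joint passes its speed limit or range.

## Working session

There is one attempt and no reset: what is moved stays moved. The work goes in short steps, Python scripts to look and compute and a shell command to move; the robot and the scene stay as the last step left them, time stands still between calls to the robot, and variables do not carry over. Pictures are saved under pics/ and viewed, at most 14 in all, crops included, and the job is handed in when it is done.

```bash
mkdir -p pics
cat > h.py <<'E'
import numpy as np, cv2
from rig import bot, cams, models
def P(cam,u,v,z):
    c=cams.calibration(cam);K,R,t=map(np.array,(c["mtx"],c["R"],c["t"]))
    d=R.T@np.linalg.inv(K)@[u,v,1];o=-R.T@t
    return o+d*(z-o[2])/d[2]
def D(cam,u,v,dep):
    c=cams.calibration(cam);K,R,t=map(np.array,(c["mtx"],c["R"],c["t"]))
    return R.T@(np.linalg.inv(K)@[u,v,1]*dep-t)
def px(cam,X):
    c=cams.calibration(cam);K,R,t=map(np.array,(c["mtx"],c["R"],c["t"]))
    q=K@(R@np.array(X)+t);return q[:2]/q[2]
def cloud(cam,dep):
    c=cams.calibration(cam);K,R,t=map(np.array,(c["mtx"],c["R"],c["t"]))
    v,u=np.mgrid[:480,:640];p=np.stack([u,v,np.ones_like(u)],-1)@np.linalg.inv(K).T*dep[...,None]
    return (p-t)@R
E
python3 - <<'E'
from h import *
for n in("top","side"):
    im,d=cams.capture(n);cv2.imwrite(f"pics/{n}0.png",im);np.save(n+"0.npy",d)
    c=cams.calibration(n);print(n,np.round(-np.array(c["R"]).T@c["t"],3),c["mtx"][0][0])
    for q in("tall_bottle","wide_jar","square_bottle","dish","bottle_tray","side_tray","plate_centre","stopper","beaker","mortar"):
        print(q,[(np.round(r["position"]).tolist(),round(r["conf"],2)) for r in models.tip_of(q,n)][:4])
s=bot.read_state();print(s["time_s"],s["position"],np.round(s["tcp_rot"],3).tolist(),s["opening"],s["grasp_force"],s["force"])
E
```

```text
top [3.99e-01 1.00e-03 1.09e+00] 484.39897642419754
tall_bottle [([340.0, 251.0], 0.67), ([292.0, 326.0], 0.33)]
wide_jar [([367.0, 217.0], 0.84)]
square_bottle [([235.0, 188.0], 0.97), ([244.0, 350.0], 0.92), ([354.0, 332.0], 0.72), ([294.0, 230.0], 0.64)]
dish [([326.0, 211.0], 0.95)]
bottle_tray [([333.0, 234.0], 0.83), ([173.0, 272.0], 0.31)]
side_tray [([175.0, 272.0], 0.57)]
plate_centre [([478.0, 248.0], 0.85), ([305.0, 142.0], 0.29)]
stopper [([299.0, 273.0], 0.68), ([289.0, 325.0], 0.22)]
beaker [([290.0, 326.0], 0.71), ([306.0, 142.0], 0.71)]
mortar [([305.0, 142.0], 0.93)]
side [0.501 0.702 0.576] 483.3241737096197
tall_bottle [([340.0, 256.0], 0.69), ([295.0, 258.0], 0.34)]
wide_jar [([299.0, 235.0], 0.83)]
square_bottle [([435.0, 248.0], 0.72), ([309.0, 287.0], 0.65), ([472.0, 346.0], 0.64), ([234.0, 352.0], 0.61)]
dish [([296.0, 261.0], 0.66)]
bottle_tray [([323.0, 254.0], 0.58)]
side_tray [([359.0, 432.0], 0.55)]
plate_centre []
stopper [([367.0, 286.0], 0.83)]
beaker [([432.0, 297.0], 0.93)]
mortar [([198.0, 278.0], 0.92)]
1.1 [ 0.26384588 -0.56653991  0.24753735] [[0.907, 0.422, -0.0], [0.422, -0.907, 0.0], [-0.0, -0.0, -1.0]] 0.9985186402062143 0.0 [ 0.66373397  0.89746124 -0.38618506]
```

View pics/top0.png

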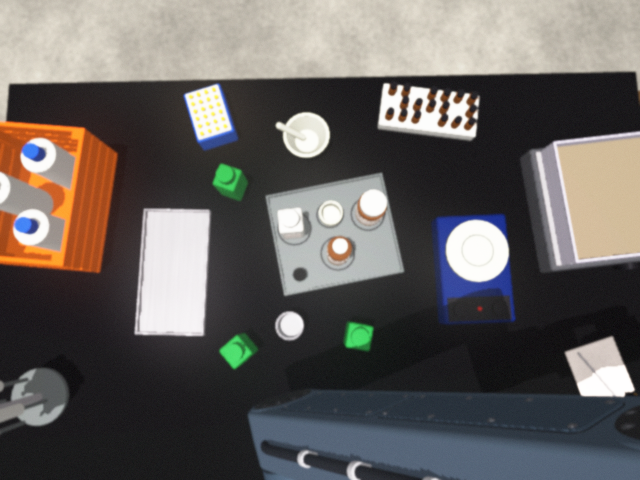

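View pics/side0.png

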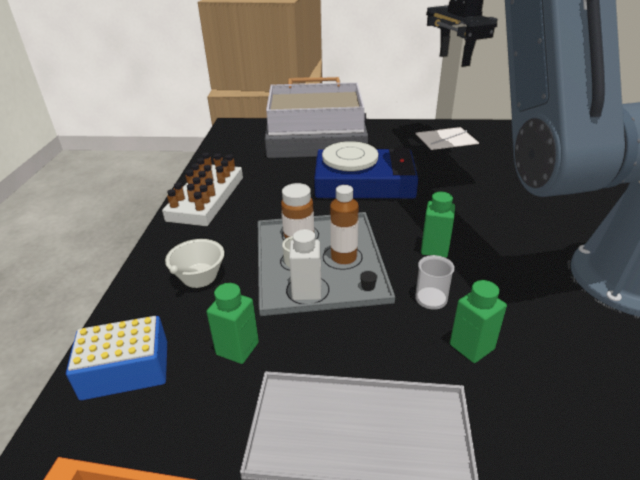

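The top view shows the bottle tray at about (334,234), with the white square bottle at (290,220), the tall amber bottle at (339,250), the wide jar at (371,207), the dish at (330,213) and the stopper at (300,274). The side tray is at (173,272), on the left (+y), and the stirrer plate is at (478,250). There are four square-bottle candidates: white at (290,220) and green at (230,182), (239,350) and (359,336). The white one standing on a tray ring fits, because green is excluded. I'll confirm it in an overlaid crop.

```bash
cat > m.py <<'E'
from h import *
from scipy.optimize import least_squares
def circ(p):
    f=least_squares(lambda q:np.hypot(p[:,0]-q[0],p[:,1]-q[1])-q[2],[*p.mean(0),.03],loss="soft_l1",f_scale=.002).x;return f
def rect(mask,z,cam="top"):
    cs=max(cv2.findContours(mask.astype(np.uint8),0,2)[0],key=cv2.contourArea)[:,0,:]
    w=np.array([P(cam,u,v,z)[:2] for u,v in cs],np.float32)
    return cv2.minAreaRect(w*1000)
E
python3 - <<'E'
from m import *
im=cv2.imread("pics/top0.png");d=np.load("top0.npy");W=cloud("top",d)
hsv=cv2.cvtColor(im,cv2.COLOR_BGR2HSV)
def box(a,b,c,e):
    m=np.zeros(d.shape,bool);m[b:e,a:c]=1;return m
bt=box(255,165,415,305)&(im.max(2)>60)
bt=cv2.morphologyEx(bt.astype(np.uint8),cv2.MORPH_CLOSE,np.ones((5,5)))
r=rect(bt,.014);print("btray",r)
st=box(125,200,218,345)&(im.max(2)>70);r2=rect(st,.016);print("side",r2)
pl=box(440,210,515,290)&(im.min(2)>150);print("plate",rect(pl,.084), "z",np.median(W[pl][:,2]))
u=np.argwhere(pl).mean(0);print(P("top",u[1],u[0],.084))
dd=np.load("side0.npy");WS=cloud("side",dd)
A=[]
for n,(a,b,c,e),z0,z1 in(("tall",(325,230,355,265),.147,.160),("jar",(352,185,388,225),.1,.112),("sq",(275,205,305,240),.115,.13),("dish",(316,198,345,228),.036,.05)):
    p=W[box(a,b,c,e)&(W[...,2]>z0-.015)&(W[...,2]<z1)];z=np.percentile(p[:,2],80);p=p[abs(p[:,2]-z)<.005]
    mn=cv2.minEnclosingCircle(np.float32(p[:,:2]*1000));print(n,len(p),z,"mean",p.mean(0)[:2],"mec",mn)
for n,c in(("tall",(.44,-.04)),("jar",(.52,-.11)),("sq",(.5,.06)),("dish",(.5,-.02))):
  for nm,C in(("top",W),("side",WS)):
    q=C[(np.hypot(C[...,0]-c[0],C[...,1]-c[1])<.045)&(C[...,2]>.025)]
    print(n,nm,len(q),np.round(q[:,:2].min(0),3),np.round(q[:,:2].max(0),3),q[:,2].max().round(3))
    q=q[(q[:,2]<(.115 if n=="tall" else .075 if n=="jar" else .09))]
    if len(q)>20 and n!="sq":print("  circ",circ(q[:,:2]).round(4))
cx,cy=np.array(r[0])/1000;ang=np.deg2rad(r[2]);ang=(ang+np.pi/4)%(np.pi/2)-np.pi/4;print("ang",ang)
R=np.array([[np.cos(ang),-np.sin(ang)],[np.sin(ang),np.cos(ang)]])
big=im.copy();big=cv2.resize(im[160:310,250:420],None,fx=4.5,fy=4,interpolation=2)
big=cv2.resize(im[160:310,250:420],None,fx=4,fy=4,interpolation=2)
for (x,y),rr in(((-45,0),39),((30,85),39),((30,-85),39),((45,0),31)):
    c=R@[x/1e3,y/1e3]+[cx,cy];print("ring",c)
    for t in np.linspace(0,6.28,60):
        p=(px("top",[c[0]+rr/1e3*np.cos(t),c[1]+rr/1e3*np.sin(t),.004])-[250,160]+.5)*4;cv2.circle(big,tuple(p.astype(int).tolist()),1,(0,0,255),-1)
for p in cv2.boxPoints(r):
    q=(px("top",[p[0]/1e3,p[1]/1e3,.014])-[250,160]+.5)*4;cv2.circle(big,tuple(q.astype(int).tolist()),4,(0,255,0),-1)
cv2.imwrite("pics/c1.png",big)
E
```

```text
btray ((570.671630859375, -26.809310913085938), (240.19369506835938, 277.9166564941406), 10.535341262817383)
side ((489.9208984375, 331.9749755859375), (160.38136291503906, 287.7427978515625), 88.12069702148438)
plate ((517.6974487304688, -323.42852783203125), (129.10733032226562, 127.91572570800781), 89.14311981201172) z 0.08439045855953425
[ 0.51724984 -0.32309199  0.084     ]
tall 163 0.15523609160159874 mean [ 0.52292597 -0.03508577] mec ((523.0847778320312, -35.1392822265625), 14.200489044189453)
jar 500 0.10949771082624894 mean [ 0.61820757 -0.10730814] mec ((618.6683959960938, -107.67891693115234), 27.108800888061523)
sq 236 0.1252194330655107 mean [0.58493414 0.06497202] mec ((584.96337890625, 65.351806640625), 17.981473922729492)
dish 128 0.0448946827088828 mean [ 0.61117729 -0.02065654] mec ((611.9027099609375, -20.86313819885254), 25.942190170288086)Traceback (most recent call last):
  File "<stdin>", line 20, in <module>
    return umr_minimum(a, axis, None, out, keepdims, initial, where)
ValueError: zero-size array to reduction operation minimum which has no identity
```

Run:
```python
from m import *
im=cv2.imread("pics/top0.png");d=np.load("top0.npy");W=cloud("top",d)
WS=cloud("side",np.load("side0.npy"))
for n,c in(("tall",(.523,-.035)),("jar",(.6187,-.1077)),("sq",(.585,.065)),("dish",(.612,-.021))):
  for nm,C in(("top",W),("side",WS)):
    h=.115 if n=="tall" else .075 if n=="jar" else .09
    q=C[(np.hypot(C[...,0]-c[0],C[...,1]-c[1])<.04)&(C[...,2]>.025)&(C[...,2]<h)]
    if len(q)<20: continue
    if n!="sq":print(n,nm,len(q),"  circ",circ(q[:,:2]).round(4))
    else:
        print(nm,"sq",cv2.minAreaRect(np.float32(q[:,:2]*1000)),len(q))
        if nm=="side":
            f=q[q[:,1]>.083];print("face slope",np.polyfit(f[:,0],f[:,1],1),len(f), f.mean(0))
# square shoulder from top
q=W[(np.hypot(W[...,0]-.585,W[...,1]-.065)<.045)&(W[...,2]>.09)&(W[...,2]<.104)];print("sqtop",cv2.minAreaRect(np.float32(q[:,:2]*1000)),len(q))
r=((570.7,-26.8),(230,270),10.535)
cx,cy=np.array(r[0])/1000;ang=np.deg2rad(r[2])
R=np.array([[np.cos(ang),-np.sin(ang)],[np.sin(ang),np.cos(ang)]])
big=cv2.resize(im[160:310,250:420],None,fx=4,fy=4,interpolation=2)
for (x,y),rr in(((-45,0),39),((30,85),39),((30,-85),39),((45,0),31)):
    c=R@[x/1e3,y/1e3]+[cx,cy]
    for t in np.linspace(0,6.28,60):
        p=(px("top",[c[0]+rr/1e3*np.cos(t),c[1]+rr/1e3*np.sin(t),.004])-[250,160]+.5)*4;cv2.circle(big,tuple(p.astype(int).tolist()),1,(0,0,255),-1)
for p in cv2.boxPoints(r):
    q=(px("top",[p[0]/1e3,p[1]/1e3,.014])-[250,160]+.5)*4;cv2.circle(big,tuple(q.astype(int).tolist()),4,(0,255,0),-1)
cv2.imwrite("pics/c1.png",big)
```

```text
tall top 91   circ [ 0.5234 -0.0353  0.0252]
tall side 1093   circ [ 0.5208 -0.0336  0.0249]
jar top 133   circ [ 0.6187 -0.1078  0.0312]
jar side 619   circ [ 0.6157 -0.1062  0.031 ]
top sq ((573.0775756835938, 52.46634292602539), (31.520235061645508, 65.29020690917969), 47.15329360961914) 122
side sq ((572.3746337890625, 80.9798355102539), (65.73466491699219, 34.68178939819336), 41.94097900390625) 916
face slope [0.07771174 0.04596674] 904 [0.58099213 0.09111665 0.05835636]
dish top 188   circ [ 0.6109 -0.0204  0.0236]
dish side 124   circ [ 0.6084 -0.017   0.0245]
sqtop ((585.1051025390625, 64.94872283935547), (50.61420822143555, 49.94340133666992), 3.8662593364715576) 309
```

View pics/c1.png

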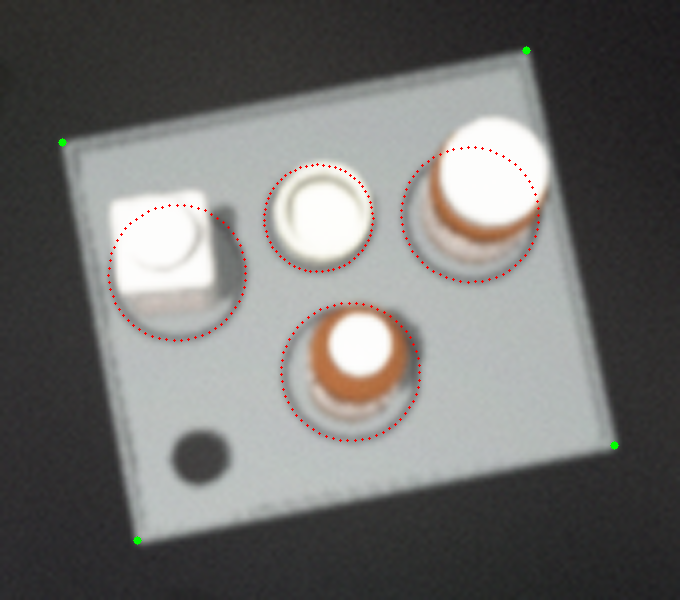

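The crop confirms the white square-section bottle at crop (160,245), turned about 4°, and the tray model fits the rings. I'll start moving now, and check the gripper body's orientation and the crate height from the depth images already taken.

```bash
python3 -m handwheel '[[0,0.03,0,0,0,0],[0,0.06,0,0,0,0],[0,0.1,0,0,0,-0.05],[0,0.14,0,0,0,-0.1],[0,0.18,0,0,0,-0.15],[0,0.21,0,0,0,-0.2],[0,0.23,0,0,0,-0.2173],[0,0.25,0,0,0,-0.2173]]' 1
python3 - <<'E'
from m import *
W=cloud("top",np.load("top0.npy"));WS=cloud("side",np.load("side0.npy"))
q=WS[(abs(WS[...,0]-.264)<.17)&(abs(WS[...,1]+.567)<.17)&(WS[...,2]>.2)&(WS[...,2]<.6)]
a=np.array([.907,.422]);b=np.array([.422,-.907])
for z in np.arange(.21,.45,.02):
    s=q[abs(q[:,2]-z)<.01]
    if len(s)>3:
        e=s[:,:2]-[.264,-.567];print(z.round(2),len(s),"x",(e@a).min().round(3),(e@a).max().round(3),"y",(e@b).min().round(3),(e@b).max().round(3))
g=W[(W[...,1]>.25)&(W[...,0]>.25)&(W[...,2]>.04)&(W[...,1]<.6)]
print("crate miny by z",[(z.round(2),g[abs(g[:,2]-z)<.02][:,1].min().round(3)) for z in np.arange(.06,.3,.04) if (abs(g[:,2]-z)<.02).any()])
E
```

```text
time_s: 1.77
position: [0.2637, -0.3148, 0.2478]
tcp_rot: [[1.0, 0.0, 0.0], [0.0, -1.0, -0.0], [0.0, 0.0, -1.0]]
force: [0.0, -0.0, 0.4]
opening: 1.002
grasp_force: 0.0
0.23 146 x -0.014 0.012 y -0.059 0.052
0.25 158 x -0.014 0.013 y -0.061 0.057
0.27 173 x -0.014 0.014 y -0.067 0.054
0.29 265 x -0.038 0.039 y -0.094 0.085
0.31 624 x -0.04 0.041 y -0.1 0.09
0.33 727 x -0.036 0.04 y -0.102 0.096
0.35 333 x -0.025 0.029 y -0.057 0.016
0.37 120 x -0.023 0.024 y -0.056 0.005
crate miny by z [(np.float64(0.06), np.float64(0.25)), (np.float64(0.1), np.float64(0.474)), (np.float64(0.14), np.float64(0.475)), (np.float64(0.18), np.float64(0.476))]
```

```bash
python3 -m handwheel '[[0.02,0.02,0,0,0,0],[0.05,0.055,0,0,0,0],[0.08,0.085,0,0,0,0],[0.11,0.12,0,0,0,0],[0.14,0.15,0,0,0,0],[0.17,0.18,0,0,0,0],[0.2,0.21,0,0,0,0],[0.22,0.24,0,0,0,0]]'
python3 -m handwheel '[[0.015,0.02,0,0,0,0],[0.03,0.035,0,0,0,0],[0.038,0.042,0,0,0,0],[0.038,0.042,-0.02,0,0,0],[0.038,0.042,-0.045,0,0,0],[0.038,0.042,-0.065,0,0,0],[0.038,0.042,-0.075,0,0,0],[0.038,0.042,-0.08,0,0,0]]'
python3 - <<'E'
from m import *
i,d=cams.capture("top");cv2.imwrite("pics/t1.png",i)
i,d=cams.capture("side");cv2.imwrite("pics/s1.png",i[100:340,200:500])
WS=cloud("side",d)
q=WS[(np.hypot(WS[...,0]-.522,WS[...,1]+.035)<.04)&(WS[...,2]>.025)&(WS[...,2]<.09)];print(circ(q[:,:2]))
q=WS[(abs(WS[...,0]-.522)<.04)&(abs(WS[...,1]+.035)<.08)&(abs(WS[...,2]-.165)<.008)];print(q.min(0),q.max(0))
E
```

```text
time_s: 2.43
position: [0.4826, -0.0803, 0.248]
tcp_rot: [[1.0, 0.001, 0.002], [0.001, -1.0, -0.001], [0.002, 0.001, -1.0]]
force: [1.5, -0.9, 0.6]
opening: 0.996
grasp_force: 0.0
time_s: 3.1
position: [0.5172, -0.0398, 0.1661]
tcp_rot: [[1.0, 0.0, -0.003], [0.0, -1.0, 0.001], [-0.003, -0.001, -1.0]]
force: [-0.4, 0.4, 0.2]
opening: 0.998
grasp_force: 0.0
[ 0.52069941 -0.03378873  0.02517314]
[0.50505798 0.01233708 0.15705116] [0.52661241 0.01795042 0.1728445 ]
```

View pics/s1.png

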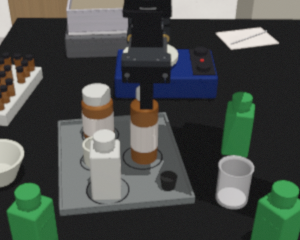

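The side crop shows the open fingers straddling the tall bottle at about (145,120), with neighbours clear. Next I descend, grip and lift a little.

```bash
python3 -m handwheel '[[0,0,-0.01,0,0,0],[0,0,-0.022,0,0,0],[0,0,-0.034,0,0,0],[0,0,-0.044,0,0,0],[0,0,-0.05,0,0,0],[0,0,-0.053,0,0,0],[0,0,-0.053,0,0,0],[0,0,-0.053,0,0,0]]'
python3 -m handwheel '[[0,0,0,0,0,0],[0,0,0,0,0,0],[0,0,0,0,0,0],[0,0,0,0,0,0],[0,0,0,0,0,0],[0,0,0,0,0,0],[0,0,0,0,0,0],[0,0,0,0,0,0]]' -1
```

```text
time_s: 3.87
position: [0.5185, -0.0395, 0.1148]
tcp_rot: [[1.0, 0.001, 0.001], [0.001, -1.0, -0.0], [0.001, 0.0, -1.0]]
force: [-0.0, -0.0, -0.5]
opening: 0.999
grasp_force: 0.0
time_s: 4.53
position: [0.5182, -0.0391, 0.1146]
tcp_rot: [[1.0, 0.001, 0.0], [0.001, -1.0, 0.001], [0.0, -0.001, -1.0]]
force: [0.8, 1.9, 1.6]
opening: 0.564
grasp_force: 29.7
```

```bash
python3 -m handwheel '[[0,0,0.008,0,0,0],[0,0,0.025,0,0,0],[0,0,0.045,0,0,0],[0,0,0.07,0,0,0],[0,0,0.095,0,0,0],[0,0,0.12,0,0,0],[0,0,0.135,0,0,0],[0,0,0.14,0,0,0]]'
python3 -m handwheel '[[-0.005,0.015,0,0,0,0],[-0.012,0.04,0,0,0,0],[-0.02,0.065,0,0,0,0],[-0.03,0.095,0,0,0,0],[-0.04,0.125,0,0,0,0],[-0.05,0.155,0,0,0,0],[-0.06,0.185,0,0,0,0],[-0.07,0.215,0,0,0,0]]'
python3 -m handwheel '[[-0.01,0.03,0,0,0,0],[-0.02,0.06,0,0,0,0],[-0.027,0.09,0,0,0,0],[-0.033,0.115,0,0,0,0],[-0.037,0.135,0,0,0,0],[-0.04,0.147,0,0,0,0],[-0.04,0.155,0,0,0,0],[-0.04,0.155,0,0,0,0]]'
python3 -m handwheel '[[0,0,-0.01,0,0,0],[0,0,-0.03,0,0,0],[0,0,-0.055,0,0,0],[0,0,-0.08,0,0,0],[0,0,-0.1,0,0,0],[0,0,-0.115,0,0,0],[0,0,-0.125,0,0,0],[0,0,-0.13,0,0,0]]'
```

```text
time_s: 5.2
position: [0.5192, -0.0399, 0.2572]
tcp_rot: [[1.0, 0.001, 0.004], [0.001, -1.0, -0.002], [0.004, 0.002, -1.0]]
force: [1.7, 0.2, -3.5]
opening: 0.57
grasp_force: 29.7
time_s: 5.87
position: [0.4465, 0.1765, 0.2534]
tcp_rot: [[1.0, 0.001, -0.003], [0.001, -1.0, -0.001], [-0.003, 0.001, -1.0]]
force: [0.4, 0.0, -3.1]
opening: 0.57
grasp_force: 29.7
time_s: 6.53
position: [0.408, 0.3313, 0.2539]
tcp_rot: [[1.0, 0.003, -0.001], [0.003, -1.0, -0.0], [-0.001, 0.0, -1.0]]
force: [0.5, -0.4, -4.1]
opening: 0.569
grasp_force: 29.7
time_s: 7.2
position: [0.4079, 0.329, 0.1227]
tcp_rot: [[1.0, -0.0, -0.003], [-0.0, -1.0, -0.002], [-0.003, 0.002, -1.0]]
force: [0.7, 1.1, -4.5]
opening: 0.567
grasp_force: 29.7
```

```bash
python3 -m handwheel '[[0,0,-0.003,0,0,0],[0,0,-0.006,0,0,0],[0,0,-0.008,0,0,0],[0,0,-0.009,0,0,0],[0,0,-0.0095,0,0,0],[0,0,-0.0095,0,0,0],[0,0,-0.0095,0,0,0],[0,0,-0.0095,0,0,0]]'
python3 -m handwheel '[[0,0,0,0,0,0],[0,0,0,0,0,0],[0,0,0,0,0,0],[0,0,0,0,0,0],[0,0,0,0,0,0],[0,0,0.005,0,0,0],[0,0,0.015,0,0,0],[0,0,0.03,0,0,0]]' 1
python3 -m handwheel '[[0,0,0.03,0,0,0],[0,0,0.06,0,0,0],[0,0,0.09,0,0,0],[0.015,-0.02,0.11,0,0,0],[0.03,-0.05,0.11,0,0,0.01],[0.055,-0.085,0.11,0,0,0.02],[0.08,-0.12,0.11,0,0,0.03],[0.1,-0.15,0.11,0,0,0.035]]'
python3 -m handwheel '[[0.02,-0.03,0,0,0,0],[0.04,-0.06,-0.01,0,0,0],[0.055,-0.085,-0.03,0,0,0],[0.067,-0.1,-0.05,0,0,0],[0.073,-0.11,-0.065,0,0,0],[0.076,-0.115,-0.075,0,0,0],[0.076,-0.115,-0.08,0,0,0],[0.076,-0.115,-0.08,0,0,0]]'
python3 - <<'E'
from m import *
i,d=cams.capture("side");cv2.imwrite("pics/s2.png",i)
WS=cloud("side",d)
q=WS[(np.hypot(WS[...,0]-.408,WS[...,1]-.33)<.04)&(WS[...,2]>.025)&(WS[...,2]<.115)];print(circ(q[:,:2]))
q=WS[(abs(WS[...,0]-.585)<.04)&(abs(WS[...,1]-.12)<.03)&(abs(WS[...,2]-.17)<.01)];print(q.min(0),q.max(0))
E
```

```text
time_s: 7.87
position: [0.4084, 0.3307, 0.1154]
tcp_rot: [[1.0, 0.001, 0.001], [0.001, -1.0, 0.0], [0.001, -0.0, -1.0]]
force: [0.1, -0.5, -3.8]
opening: 0.569
grasp_force: 29.7
time_s: 8.53
position: [0.4076, 0.3302, 0.1451]
tcp_rot: [[1.0, 0.001, -0.002], [0.001, -1.0, -0.001], [-0.002, 0.001, -1.0]]
force: [-0.1, -0.0, -0.2]
opening: 0.984
grasp_force: 0.0
time_s: 9.2
position: [0.5093, 0.179, 0.2566]
tcp_rot: [[0.997, 0.073, 0.003], [0.073, -0.997, 0.0], [0.003, -0.0, -1.0]]
force: [0.2, -0.9, -0.3]
opening: 1.0
grasp_force: 0.0
time_s: 9.87
position: [0.5833, 0.0659, 0.1744]
tcp_rot: [[0.997, 0.071, -0.002], [0.071, -0.997, 0.0], [-0.002, -0.001, -1.0]]
force: [0.2, -0.3, 0.4]
opening: 0.998
grasp_force: 0.0
[0.41152054 0.33527377 0.025035  ]
[0.56799169 0.11599875 0.1600299 ] [0.589536   0.12307117 0.17999506]
```

View pics/s2.png

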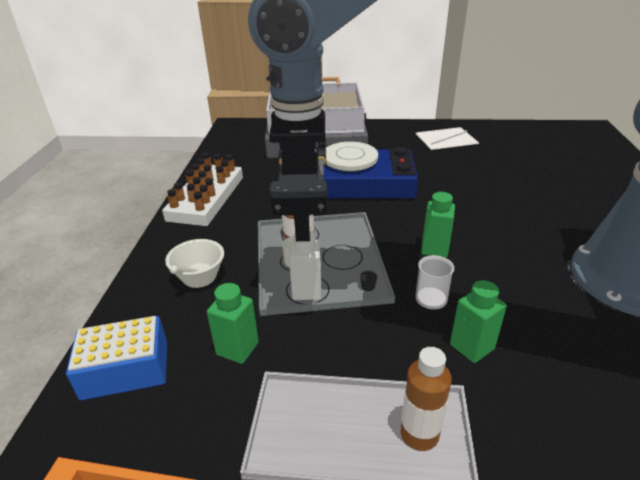

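Tall bottle stands upright in the side tray at (425,400); the fingers straddle the white square bottle at (303,250).

```bash
python3 -m handwheel '[[0,0,-0.015,0,0,0],[0,0,-0.032,0,0,0],[0,0,-0.05,0,0,0],[0,0,-0.065,0,0,0],[0,0,-0.077,0,0,0],[0,0,-0.084,0,0,0],[0,0,-0.087,0,0,0],[0,0,-0.087,0,0,0]]'
python3 -m handwheel '[[0,0,0,0,0,0],[0,0,0,0,0,0],[0,0,0,0,0,0],[0,0,0,0,0,0],[0,0,0,0,0,0],[0,0,0,0,0,0],[0,0,0,0,0,0],[0,0,0,0,0,0]]' -1
python3 - <<'E'
from m import *
i,d=cams.capture("top");W=cloud("top",d)
q=W[(np.hypot(W[...,0]-.408,W[...,1]-.33)<.04)&(W[...,2]>.13)];print(len(q));q=q[q[:,2]>.145];print(q.mean(0),cv2.minEnclosingCircle(np.float32(q[:,:2]*1000)))
s=bot.read_state();print(s["moment"])
E
```

```text
time_s: 10.58
position: [0.5842, 0.066, 0.0881]
tcp_rot: [[0.997, 0.072, -0.0], [0.072, -0.997, 0.0], [-0.0, -0.0, -1.0]]
force: [-0.3, -0.6, -0.6]
opening: 1.001
grasp_force: 0.0
time_s: 11.25
position: [0.5843, 0.0654, 0.0882]
tcp_rot: [[0.997, 0.071, 0.0], [0.071, -0.997, -0.0], [0.0, 0.0, -1.0]]
force: [0.1, -0.0, 1.4]
opening: 0.575
grasp_force: 30.0
0
[nan nan nan] ((0.0, 0.0), 0.0)
[-0.00646414  0.07375987  0.0118772 ]<stdin>:3: RuntimeWarning: Mean of empty slice.
  ret = um.true_divide(
```

```bash
python3 -m handwheel '[[0,0,0.008,0,0,0],[0,0,0.025,0,0,0],[0,0,0.045,0,0,0],[0,0,0.07,0,0,0],[0,0,0.095,0,0,0],[0,0,0.12,0,0,0],[0,0,0.135,0,0,0],[0,0,0.14,0,0,0]]'
python3 -m handwheel '[[0,0.012,0,0,0,0],[-0.002,0.035,0,0,0,0],[-0.004,0.06,0,0,0,0],[-0.006,0.09,0,0,0,0],[-0.008,0.12,0,0,0,0],[-0.009,0.15,0,0,0,0],[-0.009,0.18,0,0,0,0],[-0.009,0.205,0,0,0,0]]'
python3 -m handwheel '[[0,0.025,0,0,0,0],[0,0.042,0,0,0,0],[0,0.052,0,0,0,0],[0,0.056,0,0,0,0],[0,0.057,-0.01,0,0,0],[0,0.057,-0.03,0,0,0],[0,0.057,-0.05,0,0,0],[0,0.057,-0.075,0,0,0]]'
python3 -m handwheel '[[0,0,-0.025,0,0,0],[0,0,-0.043,0,0,0],[0,0,-0.055,0,0,0],[0,0,-0.06,0,0,0],[0,0,-0.0625,0,0,0],[0,0,-0.0635,0,0,0],[0,0,-0.0635,0,0,0],[0,0,-0.0635,0,0,0]]'
python3 - <<'E'
from m import *
i,d=cams.capture("side")
WS=cloud("side",d)
q=WS[(np.hypot(WS[...,0]-.41,WS[...,1]-.33)<.045)&(WS[...,2]>.025)&(WS[...,2]<.115)];print(circ(q[:,:2]))
q=WS[(np.hypot(WS[...,0]-.575,WS[...,1]-.33)<.045)&(WS[...,2]>.025)&(WS[...,2]<.06)];print(q.min(0),q.max(0))
E
```

```text
time_s: 11.97
position: [0.5854, 0.0656, 0.2311]
tcp_rot: [[0.997, 0.071, 0.005], [0.071, -0.997, -0.0], [0.005, 0.001, -1.0]]
force: [0.1, -0.4, -2.6]
opening: 0.574
grasp_force: 30.0
time_s: 12.63
position: [0.5731, 0.2734, 0.2257]
tcp_rot: [[0.997, 0.072, -0.005], [0.072, -0.997, -0.0], [-0.005, -0.0, -1.0]]
force: [0.6, -0.3, -3.5]
opening: 0.569
grasp_force: 30.0
time_s: 13.3
position: [0.5757, 0.3263, 0.1524]
tcp_rot: [[0.998, 0.07, 0.001], [0.07, -0.998, -0.0], [0.001, 0.0, -1.0]]
force: [0.9, -0.6, -3.7]
opening: 0.569
grasp_force: 30.0
time_s: 13.97
position: [0.5761, 0.3278, 0.0908]
tcp_rot: [[0.997, 0.071, 0.002], [0.071, -0.997, 0.001], [0.002, -0.001, -1.0]]
force: [0.6, -0.1, -3.5]
opening: 0.571
grasp_force: 30.0
[0.41149144 0.33520231 0.02507595]
[0.54893088 0.34287298 0.02501478] [0.59835209 0.35646029 0.04419455]
```

```bash
python3 -m handwheel '[[0,0,-0.001,0,0,0],[0,0,-0.002,0,0,0],[0,0,-0.002,0,0,0],[0,0,-0.002,0,0,0],[0,0,-0.002,0,0,0],[0,0,-0.002,0,0,0],[0,0,-0.002,0,0,0],[0,0,-0.002,0,0,0]]'
python3 -m handwheel '[[0,0,0,0,0,0],[0,0,0,0,0,0],[0,0,0,0,0,0],[0,0,0,0,0,0],[0,0,0,0,0,0],[0,0,0.005,0,0,0],[0,0,0.015,0,0,0],[0,0,0.03,0,0,0]]' 1
python3 -m handwheel '[[0,0,0.03,0,0,0],[0,0,0.06,0,0,0],[0.002,-0.015,0.09,0,0,0],[0.007,-0.045,0.11,0,0,0],[0.013,-0.08,0.11,0,0,-0.01],[0.018,-0.12,0.11,0,0,-0.02],[0.022,-0.16,0.11,0,0,-0.03],[0.026,-0.2,0.11,0,0,-0.035]]'
python3 -m handwheel '[[0.004,-0.04,0,0,0,0],[0.008,-0.08,0,0,0,0],[0.012,-0.12,0,0,0,0],[0.014,-0.16,-0.01,0,0,0],[0.016,-0.19,-0.03,0,0,0],[0.016,-0.215,-0.05,0,0,0],[0.016,-0.23,-0.06,0,0,0],[0.016,-0.2345,-0.07,0,0,0]]'
python3 - <<'E'
from m import *
i,d=cams.capture("side");cv2.imwrite("pics/s3.png",i)
WS=cloud("side",d)
q=WS[(np.hypot(WS[...,0]-.616,WS[...,1]+.106)<.045)&(WS[...,2]>.035)&(WS[...,2]<.078)];print(circ(q[:,:2]))
q=WS[(abs(WS[...,0]-.617)<.04)&(abs(WS[...,1]+.05)<.04)&(abs(WS[...,2]-.15)<.015)];print(q.min(0),q.max(0))
E
```

```text
time_s: 14.68
position: [0.5758, 0.3278, 0.0882]
tcp_rot: [[0.997, 0.071, 0.002], [0.071, -0.997, 0.001], [0.002, -0.001, -1.0]]
force: [1.0, 0.3, 3.2]
opening: 0.573
grasp_force: 30.0
time_s: 15.35
position: [0.5744, 0.3272, 0.1171]
tcp_rot: [[0.997, 0.071, -0.003], [0.071, -0.997, -0.001], [-0.003, 0.001, -1.0]]
force: [-0.2, -0.1, 0.9]
opening: 0.981
grasp_force: 0.0
time_s: 16.02
position: [0.6014, 0.1261, 0.2291]
tcp_rot: [[1.0, 0.001, 0.002], [0.001, -1.0, -0.0], [0.002, 0.0, -1.0]]
force: [0.2, -0.0, 1.5]
opening: 1.0
grasp_force: 0.0
time_s: 16.68
position: [0.6173, -0.1096, 0.1573]
tcp_rot: [[1.0, -0.002, 0.0], [-0.002, -1.0, -0.001], [0.0, 0.001, -1.0]]
force: [-0.0, 0.4, 0.1]
opening: 1.003
grasp_force: 0.0
[ 0.61576181 -0.10658351  0.03115516]
[ 0.60465867 -0.05968392  0.13545787] [ 0.62713063 -0.05230651  0.16493398]
```

View pics/s3.png

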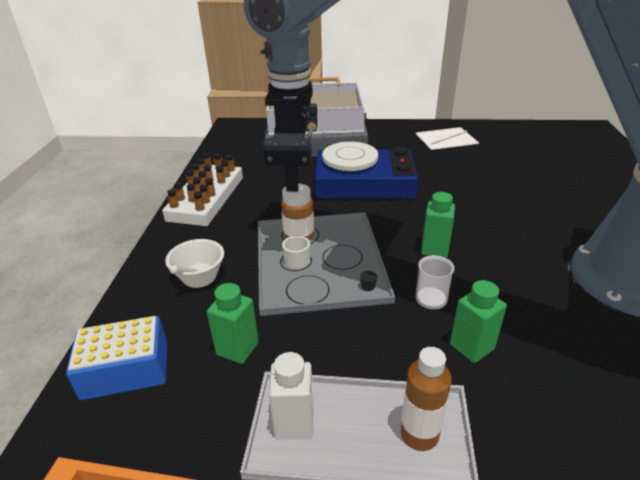

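The square and tall bottles stand upright in the side tray at (291,405) and (425,400). The gripper is above the jar at (298,215).

```bash
python3 -m handwheel '[[0,0.002,-0.015,0,0,0],[0,0.002,-0.032,0,0,0],[0,0.002,-0.05,0,0,0],[0,0.002,-0.065,0,0,0],[0,0.002,-0.075,0,0,0],[0,0.002,-0.081,0,0,0],[0,0.002,-0.0835,0,0,0],[0,0.002,-0.0835,0,0,0]]'
python3 -m handwheel '[[0,0,0,0,0,0],[0,0,0,0,0,0],[0,0,0,0,0,0],[0,0,0,0,0,0],[0,0,0,0,0,0],[0,0,0,0,0,0],[0,0,0,0,0,0],[0,0,0,0,0,0]]' -1
python3 -m handwheel '[[0,0,0.008,0,0,0],[0,0,0.025,0,0,0],[0,0,0.045,0,0,0],[0,0,0.07,0,0,0],[0,0,0.095,0,0,0],[0,0,0.12,0,0,0],[0,0,0.135,0,0,0],[0,0,0.14,0,0,0]]'
```

```text
time_s: 17.4
position: [0.6175, -0.1042, 0.0742]
tcp_rot: [[1.0, 0.002, 0.0], [0.002, -1.0, 0.0], [0.0, -0.0, -1.0]]
force: [0.3, -0.1, -0.7]
opening: 1.0
grasp_force: 0.0
time_s: 18.07
position: [0.6178, -0.1057, 0.0747]
tcp_rot: [[1.0, 0.001, 0.002], [0.001, -1.0, -0.001], [0.002, 0.001, -1.0]]
force: [-0.9, -3.0, 2.9]
opening: 0.702
grasp_force: 30.0
time_s: 18.73
position: [0.6181, -0.1046, 0.2168]
tcp_rot: [[1.0, 0.001, 0.004], [0.001, -1.0, -0.0], [0.004, 0.0, -1.0]]
force: [0.2, -0.0, -2.6]
opening: 0.703
grasp_force: 30.0
```

```bash
python3 -m handwheel '[[-0.01,0.012,0,0,0,0],[-0.025,0.035,0,0,0,0],[-0.045,0.06,0,0,0,0],[-0.065,0.09,0,0,0,0],[-0.085,0.12,0,0,0,0],[-0.1,0.15,0,0,0,0],[-0.115,0.18,0,0,0,0],[-0.12,0.21,0,0,0,0]]'
python3 -m handwheel '[[-0.003,0.03,0,0,0,0],[-0.005,0.06,0,0,0,0],[-0.005,0.09,0,0,0,0],[-0.005,0.12,0,0,0,0],[-0.005,0.15,0,0,0,0],[-0.005,0.18,0,0,0,0],[-0.005,0.205,0,0,0,0],[-0.005,0.22,0,0,0,0]]'
python3 -m handwheel '[[0,0.003,0,0,0,0],[0,0.003,-0.01,0,0,0],[0,0.003,-0.03,0,0,0],[0,0.003,-0.055,0,0,0],[0,0.003,-0.08,0,0,0],[0,0.003,-0.105,0,0,0],[0,0.003,-0.12,0,0,0],[0,0.003,-0.13,0,0,0]]'
python3 -m handwheel '[[0,0,-0.004,0,0,0],[0,0,-0.007,0,0,0],[0,0,-0.009,0,0,0],[0,0,-0.01,0,0,0],[0,0,-0.01,0,0,0],[0,0,-0.01,0,0,0],[0,0,-0.01,0,0,0],[0,0,-0.01,0,0,0]]'
```

```text
time_s: 19.4
position: [0.4925, 0.1067, 0.2126]
tcp_rot: [[1.0, 0.001, -0.007], [0.001, -1.0, 0.001], [-0.007, -0.001, -1.0]]
force: [0.0, 0.5, -2.3]
opening: 0.705
grasp_force: 30.0
time_s: 20.07
position: [0.4907, 0.3276, 0.2127]
tcp_rot: [[1.0, 0.003, -0.003], [0.003, -1.0, 0.0], [-0.003, -0.0, -1.0]]
force: [0.7, 0.1, -3.5]
opening: 0.701
grasp_force: 30.0
time_s: 20.73
position: [0.4906, 0.3253, 0.0811]
tcp_rot: [[1.0, -0.001, -0.005], [-0.001, -1.0, -0.003], [-0.005, 0.003, -1.0]]
force: [-0.4, -0.2, -2.5]
opening: 0.699
grasp_force: 30.0
time_s: 21.4
position: [0.4925, 0.3283, 0.0747]
tcp_rot: [[1.0, 0.001, 0.001], [0.001, -1.0, 0.0], [0.001, -0.0, -1.0]]
force: [0.0, 0.0, 0.1]
opening: 0.703
grasp_force: 30.0
```

```bash
python3 -m handwheel '[[0,0,0,0,0,0],[0,0,0,0,0,0],[0,0,0,0,0,0],[0,0,0,0,0,0],[0,0,0,0,0,0],[0,0,0.005,0,0,0],[0,0,0.015,0,0,0],[0,0,0.03,0,0,0]]' 1
python3 -m handwheel '[[0,0,0.03,0,0,0],[0,0,0.06,0,0,0],[0,0,0.09,0,0,0],[0,0,0.11,0,0,0],[0,0,0.12,0,0,0],[0,0,0.12,0,0,0],[0,0,0.12,0,0,0],[0,0,0.12,0,0,0]]'
python3 - <<'E'
from m import *
i,d=cams.capture("top");np.save("t4.npy",d);cv2.imwrite("pics/t4.png",i)
i,d=cams.capture("side");WS=cloud("side",d);cv2.imwrite("pics/s4.png",i)
for n,c,h in(("tall",(.41,.333),.115),("jar",(.493,.331),.075)):
    q=WS[(np.hypot(WS[...,0]-c[0],WS[...,1]-c[1])<.042)&(WS[...,2]>.025)&(WS[...,2]<h)];print(n,circ(q[:,:2]),len(q))
q=WS[(np.hypot(WS[...,0]-.576,WS[...,1]-.33)<.042)&(WS[...,2]>.025)&(WS[...,2]<.09)];print("sq",q.min(0),q.max(0))
E
```

```text
time_s: 22.07
position: [0.4915, 0.3277, 0.1039]
tcp_rot: [[1.0, 0.001, -0.002], [0.001, -1.0, -0.001], [-0.002, 0.001, -1.0]]
force: [-0.2, -0.3, 0.4]
opening: 0.998
grasp_force: 0.0
time_s: 22.73
position: [0.4912, 0.3276, 0.2227]
tcp_rot: [[1.0, 0.001, -0.003], [0.001, -1.0, -0.001], [-0.003, 0.001, -1.0]]
force: [-0.5, 0.7, -0.8]
opening: 1.001
grasp_force: 0.0
tall [0.41150334 0.33519085 0.02510936] 1929
jar [0.49120793 0.32923903 0.0311327 ] 1211
sq [0.54858691 0.30883096 0.02510316] [0.59844771 0.35687081 0.08990746]
```

View pics/t4.png

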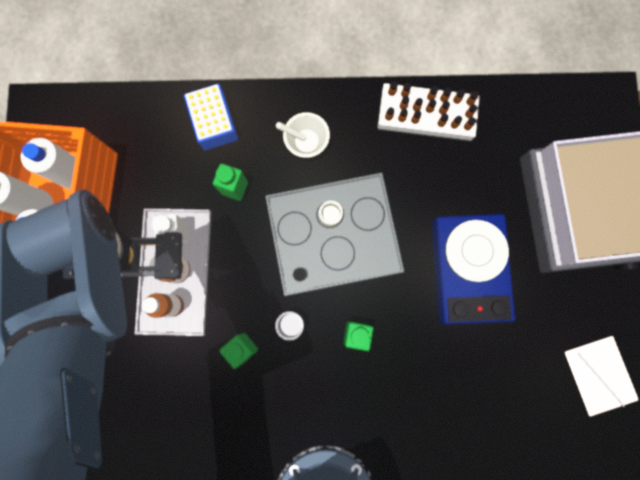

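The tray is clear of bottles, with the dish on its ring at (330,213) and the rings at (294,228), (368,213) and (338,252). The bottles stand in the side tray. I'll fit the ring positions in both cameras.

```bash
cat > rf.py <<'E'
from m import *
from scipy.ndimage import map_coordinates
from scipy.optimize import minimize
RI=(((-45,0),39),((30,85),39),((30,-85),39),((45,0),31))
def rings(q):
    R=np.array([[np.cos(q[2]),-np.sin(q[2])],[np.sin(q[2]),np.cos(q[2])]])
    return [R@(np.array(c)/1e3)+q[:2] for c,_ in RI]
def fit(cam,im,use=(0,1,2)):
    g=cv2.GaussianBlur(cv2.cvtColor(im,cv2.COLOR_BGR2GRAY).astype(float),(0,0),.8)
    t=np.linspace(0,2*np.pi,120)
    c=cams.calibration(cam);K,Rc,tc=map(np.array,(c["mtx"],c["R"],c["t"]))
    def s(c,r):
        X=np.stack([c[0]+r*np.cos(t),c[1]+r*np.sin(t),0*t+.004],-1)@Rc.T+tc;p=X@K.T;p=p[:,:2]/p[:,2:]
        return map_coordinates(g,[p[:,1],p[:,0]],order=1)
    def cost(q):
        q=[q[0]/1e3,q[1]/1e3,q[2]/1e2];cs=rings(q)
        return sum(np.clip(s(cs[i],RI[i][1]/1e3-.001)-.5*s(cs[i],RI[i][1]/1e3-.008)-.5*s(cs[i],RI[i][1]/1e3+.007),-30,10).mean() for i in use)
    best=min((minimize(cost,[570+a,-27+b,18.4],method="Nelder-Mead",options=dict(initial_simplex=[[570+a,-27+b,18.4],[573+a,-27+b,18.4],[570+a,-24+b,18.4],[570+a,-27+b,20]])) for a in(-3,0,3) for b in(-3,0,3)),key=lambda r:r.fun)
    q=best.x/[1e3,1e3,1e2];return q,best.fun
E
python3 - <<'E'
from rf import *
for n in("top","side"):
    im=cv2.imread(f"pics/{n[0]}4.png");q,f=fit(n,im);print(n,q.round(4),f,np.round(rings(q),4).tolist())
W=cloud("top",np.load("t4.npy"));q=W[(np.hypot(W[...,0]-.611,W[...,1]+.02)<.035)&(W[...,2]>.035)&(W[...,2]<.055)]
print("dish top",cv2.minEnclosingCircle(np.float32(q[:,:2]*1000)))
i=cv2.imread("pics/t4.png");g=cv2.cvtColor(i,6)
# plate printed ring, dish via side
WS=cloud("side",cams.capture("side")[1]);q=WS[(np.hypot(WS[...,0]-.611,WS[...,1]+.02)<.04)&(WS[...,2]>.012)&(WS[...,2]<.06)];print("dish side",q.min(0),q.max(0))
q=WS[(np.hypot(WS[...,0]-.517,WS[...,1]+.323)<.08)&(abs(WS[...,2]-.084)<.006)];print("plate side",cv2.minEnclosingCircle(np.float32(q[:,:2]*1000)),q[:,2].mean())
E
```

```text
top [ 0.5698 -0.0274  0.1837] -87.16014241960436 [[0.5255, -0.0356], [0.5837, 0.0617], [0.6148, -0.1054], [0.614, -0.0191]]
side [ 0.5686 -0.0255  0.1809] -43.45103825951014 [[0.5243, -0.0336], [0.5828, 0.0635], [0.6134, -0.1037], [0.6128, -0.0174]]
dish top ((612.2005615234375, -20.334421157836914), 26.033939361572266)
dish side [ 0.58377194 -0.04555751  0.01220547] [0.63401646 0.00854902 0.04467835]
plate side ((571.990478515625, -311.0267028808594), 25.967618942260742) 0.0821506531826219
```

```bash
python3 -m handwheel '[[0.008,-0.02,0,0,0,0],[0.022,-0.055,0,0,0,0],[0.037,-0.095,0,0,0,0],[0.05,-0.135,0,0,0,0],[0.064,-0.175,0,0,0,0],[0.078,-0.215,0,0,0,0],[0.09,-0.25,0,0,0,0],[0.1,-0.28,0,0,0,0]]'
python3 -m handwheel '[[0.008,-0.03,0,0,0,0],[0.014,-0.05,-0.01,0,0,0],[0.018,-0.063,-0.03,0,0,0],[0.018,-0.067,-0.055,0,0,0],[0.018,-0.067,-0.08,0,0,0],[0.018,-0.067,-0.1,0,0,0],[0.018,-0.067,-0.115,0,0,0],[0.018,-0.067,-0.12,0,0,0]]'
python3 -m handwheel '[[0,0,-0.01,0,0,0],[0,0,-0.025,0,0,0],[0,0,-0.04,0,0,0],[0,0,-0.053,0,0,0],[0,0,-0.062,0,0,0],[0,0,-0.067,0,0,0],[0,0,-0.068,0,0,0],[0,0,-0.068,0,0,0]]'
python3 -m handwheel '[[0,0,0,0,0,0],[0,0,0,0,0,0],[0,0,0,0,0,0],[0,0,0,0,0,0],[0,0,0,0,0,0],[0,0,0,0,0,0],[0,0,0,0,0,0],[0,0,0,0,0,0]]' -1
```

```text
time_s: 23.55
position: [0.5928, 0.045, 0.2229]
tcp_rot: [[1.0, -0.0, -0.001], [-0.0, -1.0, -0.0], [-0.001, 0.0, -1.0]]
force: [-0.2, 0.0, 0.4]
opening: 1.003
grasp_force: 0.0
time_s: 24.22
position: [0.6078, -0.0187, 0.1001]
tcp_rot: [[1.0, 0.001, -0.007], [0.001, -1.0, 0.002], [-0.007, -0.002, -1.0]]
force: [-1.2, 0.3, -0.7]
opening: 0.999
grasp_force: 0.0
time_s: 24.88
position: [0.6104, -0.0189, 0.036]
tcp_rot: [[1.0, 0.001, 0.0], [0.001, -1.0, 0.0], [0.0, -0.0, -1.0]]
force: [-1.3, -0.1, -0.5]
opening: 0.998
grasp_force: 0.0
time_s: 25.55
position: [0.6103, -0.0191, 0.0363]
tcp_rot: [[1.0, 0.001, 0.0], [0.001, -1.0, -0.0], [0.0, 0.0, -1.0]]
force: [0.3, 0.1, 1.5]
opening: 0.584
grasp_force: 29.9
```

```bash
python3 -m handwheel '[[0,0,0.008,0,0,0],[0,0,0.025,0,0,0],[0,0,0.045,0,0,0],[0,0,0.07,0,0,0],[0,0,0.095,0,0,0],[0,0,0.12,0,0,0],[0,0,0.135,0,0,0],[0,0,0.14,0,0,0]]'
python3 -m handwheel '[[-0.004,-0.012,0,0,0,0],[-0.012,-0.035,0,0,0,0],[-0.02,-0.06,0,0,0,0],[-0.03,-0.09,0,0,0,0],[-0.04,-0.12,0,0,0,0],[-0.048,-0.15,0,0,0,0],[-0.056,-0.18,0,0,0,0],[-0.065,-0.21,0,0,0,0]]'
python3 -m handwheel '[[-0.009,-0.028,0,0,0,0],[-0.017,-0.053,0,0,0,0],[-0.023,-0.073,0,0,0,0],[-0.027,-0.086,0,0,0,0],[-0.029,-0.0925,0,0,0,0],[-0.029,-0.0935,-0.015,0,0,0],[-0.029,-0.0935,-0.03,0,0,0],[-0.029,-0.0935,-0.04,0,0,0]]'
python3 -m handwheel '[[0,0,-0.006,0,0,0],[0,0,-0.01,0,0,0],[0,0,-0.013,0,0,0],[0,0,-0.014,0,0,0],[0,0,-0.014,0,0,0],[0,0,-0.014,0,0,0],[0,0,-0.014,0,0,0],[0,0,-0.014,0,0,0]]'
python3 - <<'E'
from m import *
i,d=cams.capture("side");cv2.imwrite("pics/s5.png",cv2.resize(i[110:230,260:440],None,fx=4,fy=4))
W=cloud("top",cams.capture("top")[1]);q=W[(np.hypot(W[...,0]-.517,W[...,1]+.323)<.04)&(W[...,2]>.09)];print(len(q))
E
```

```text
time_s: 26.22
position: [0.6118, -0.0191, 0.1795]
tcp_rot: [[1.0, 0.001, 0.006], [0.001, -1.0, -0.001], [0.006, 0.001, -1.0]]
force: [0.5, -0.1, -1.5]
opening: 0.59
grasp_force: 30.0
time_s: 26.88
position: [0.5432, -0.2304, 0.1742]
tcp_rot: [[1.0, 0.001, -0.003], [0.001, -1.0, 0.002], [-0.003, -0.002, -1.0]]
force: [0.7, -0.5, -1.1]
opening: 0.586
grasp_force: 30.0
time_s: 27.55
position: [0.5153, -0.3212, 0.1342]
tcp_rot: [[1.0, 0.001, -0.002], [0.001, -1.0, 0.003], [-0.002, -0.003, -1.0]]
force: [-0.4, 0.4, -1.1]
opening: 0.589
grasp_force: 30.0
time_s: 28.22
position: [0.5165, -0.3226, 0.1226]
tcp_rot: [[1.0, 0.001, 0.001], [0.001, -1.0, -0.001], [0.001, 0.001, -1.0]]
force: [-0.2, 0.0, -0.6]
opening: 0.588
grasp_force: 30.0
2471
```

View pics/s5.png

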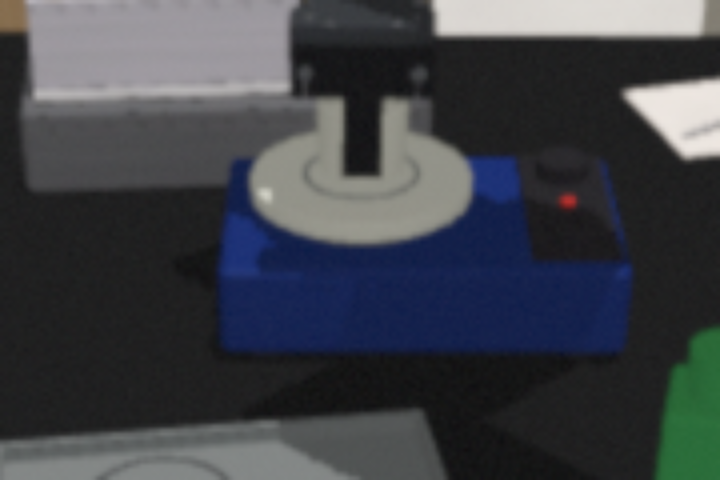

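The dish is held about 6 mm above the plate, centred on the printed ring at crop (362,170). I'll lower it and release.

```bash
python3 -m handwheel '[[0,0,-0.002,0,0,0],[0,0,-0.004,0,0,0],[0,0,-0.005,0,0,0],[0,0,-0.006,0,0,0],[0,0,-0.006,0,0,0],[0,0,-0.006,0,0,0],[0,0,-0.006,0,0,0],[0,0,-0.006,0,0,0]]'
python3 -m handwheel '[[0,0,0,0,0,0],[0,0,0,0,0,0],[0,0,0,0,0,0],[0,0,0,0,0,0],[0,0,0,0,0,0],[0,0,0.005,0,0,0],[0,0,0.015,0,0,0],[0,0,0.03,0,0,0]]' 1
python3 -m handwheel '[[0,0,0.03,0,0,0],[0,0,0.06,0,0,0],[0,0,0.085,0,0,0],[-0.005,0.03,0.1,0,0,0],[-0.01,0.065,0.1,0,0,0],[-0.015,0.1,0.1,0,0,0],[-0.018,0.14,0.1,0,0,0],[-0.02,0.18,0.1,0,0,0]]'
python3 -m handwheel '[[0,0.04,0,0,0,0],[0,0.08,0,0,0,0],[0,0.12,0,0,0,0],[0,0.16,0,0,0,0],[0,0.2,0,0,0,0],[0,0.24,0,0,0,0],[0,0.27,0,0,0,0],[0,0.3,0,0,0,0]]'
python3 - <<'E'
from m import *
i,d=cams.capture("top");W=cloud("top",d);cv2.imwrite("pics/t6.png",i)
q=W[(np.hypot(W[...,0]-.517,W[...,1]+.323)<.045)&(W[...,2]>.115)];print("dish",cv2.minEnclosingCircle(np.float32(q[:,:2]*1000)),q[:,2].min(),q[:,2].max())
q=W[(np.hypot(W[...,0]-.517,W[...,1]+.323)<.09)&(abs(W[...,2]-.084)<.006)];print("plate",cv2.minEnclosingCircle(np.float32(q[:,:2]*1000)))
cv2.imwrite("pics/t6c.png",cv2.resize(i[200:330,420:530],None,fx=4,fy=4))
E
```

```text
time_s: 28.98
position: [0.5161, -0.3223, 0.1163]
tcp_rot: [[1.0, 0.001, -0.0], [0.001, -1.0, 0.0], [-0.0, -0.0, -1.0]]
force: [-1.1, 1.2, 2.9]
opening: 0.583
grasp_force: 29.9
time_s: 29.65
position: [0.5157, -0.3219, 0.1458]
tcp_rot: [[1.0, 0.001, -0.002], [0.001, -1.0, 0.002], [-0.002, -0.002, -1.0]]
force: [0.3, 0.5, -0.4]
opening: 0.991
grasp_force: 0.0
time_s: 30.32
position: [0.4958, -0.1412, 0.2473]
tcp_rot: [[1.0, -0.0, 0.002], [-0.0, -1.0, -0.001], [0.002, 0.001, -1.0]]
force: [0.9, 0.6, -0.1]
opening: 0.999
grasp_force: 0.0
time_s: 30.98
position: [0.496, 0.1597, 0.2472]
tcp_rot: [[1.0, 0.002, 0.002], [0.002, -1.0, 0.0], [0.002, -0.0, -1.0]]
force: [-0.0, -0.3, -0.3]
opening: 1.001
grasp_force: 0.0
dish ((518.0477905273438, -321.75128173828125), 26.277616500854492) 0.11507846614690548 0.12882857948856105
plate ((518.8251953125, -323.07080078125), 64.18634033203125)
```

View pics/t6c.png

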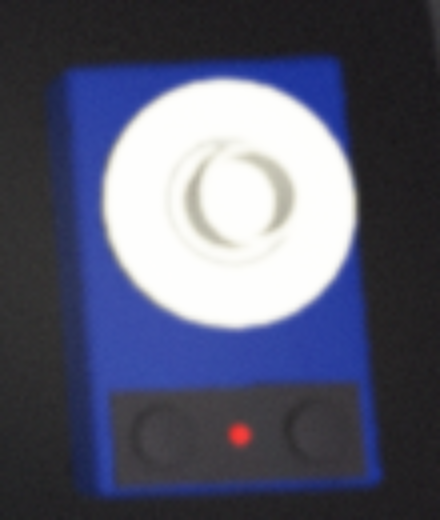

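The dish stands within about 1.5 mm of the plate's middle, with its printed ring around it at crop (235,200). Next the jar goes back.

```bash
python3 -m handwheel '[[0,0.03,0,0,0,0],[-0.004,0.065,0,0,0,0],[-0.004,0.1,0,0,0,0],[-0.004,0.13,0,0,0,0],[-0.004,0.155,0,0,0,0],[-0.004,0.167,-0.01,0,0,0],[-0.004,0.1705,-0.03,0,0,0],[-0.004,0.1705,-0.06,0,0,0]]'
python3 -m handwheel '[[0,0,-0.03,0,0,0],[0,0,-0.055,0,0,0],[0,0,-0.08,0,0,0],[0,0,-0.097,0,0,0],[0,0,-0.107,0,0,0],[0,0,-0.112,0,0,0],[0,0,-0.112,0,0,0],[0,0,-0.112,0,0,0]]'
python3 -m handwheel '[[0,0,0,0,0,0],[0,0,0,0,0,0],[0,0,0,0,0,0],[0,0,0,0,0,0],[0,0,0,0,0,0],[0,0,0,0,0,0],[0,0,0,0,0,0],[0,0,0,0,0,0]]' -1
python3 -m handwheel '[[0,0,0.008,0,0,0],[0,0,0.025,0,0,0],[0,0,0.045,0,0,0],[0,0,0.07,0,0,0],[0,0,0.095,0,0,0],[0,0,0.12,0,0,0],[0,0,0.135,0,0,0],[0,0,0.14,0,0,0]]'
```

```text
time_s: 31.7
position: [0.4941, 0.3297, 0.188]
tcp_rot: [[1.0, 0.003, 0.007], [0.003, -1.0, 0.003], [0.007, -0.003, -1.0]]
force: [0.5, -0.4, -0.4]
opening: 1.002
grasp_force: 0.0
time_s: 32.37
position: [0.4929, 0.328, 0.0747]
tcp_rot: [[1.0, 0.001, 0.001], [0.001, -1.0, 0.0], [0.001, -0.0, -1.0]]
force: [0.5, -0.3, -0.2]
opening: 0.999
grasp_force: 0.0
time_s: 33.03
position: [0.4924, 0.3282, 0.0745]
tcp_rot: [[1.0, 0.001, 0.001], [0.001, -1.0, 0.0], [0.001, -0.0, -1.0]]
force: [-0.3, -0.6, 4.6]
opening: 0.7
grasp_force: 30.0
time_s: 33.7
position: [0.4933, 0.3286, 0.2169]
tcp_rot: [[1.0, 0.001, 0.004], [0.001, -1.0, 0.002], [0.005, -0.002, -1.0]]
force: [1.1, -0.2, -2.1]
opening: 0.698
grasp_force: 30.0
```

```bash
python3 -m handwheel '[[0,-0.012,0,0,0,0],[0.004,-0.035,0,0,0,0],[0.01,-0.06,0,0,0,0],[0.018,-0.09,0,0,0,0],[0.028,-0.12,0,0,0,0],[0.038,-0.15,0,0,0,0],[0.048,-0.18,0,0,0,0],[0.06,-0.21,0,0,0,0]]'
python3 -m handwheel '[[0.012,-0.03,0,0,0,0],[0.024,-0.06,0,0,0,0],[0.036,-0.09,0,0,0,0],[0.046,-0.12,0,0,0,0],[0.054,-0.15,0,0,0,0],[0.059,-0.178,0,0,0,0],[0.0625,-0.2,0,0,0,0],[0.0625,-0.215,0,0,0,0]]'
python3 -m handwheel '[[0,-0.008,0,0,0,0],[0,-0.008,-0.015,0,0,0],[0,-0.008,-0.04,0,0,0],[0,-0.008,-0.07,0,0,0],[0,-0.008,-0.095,0,0,0],[0,-0.008,-0.113,0,0,0],[0,-0.008,-0.123,0,0,0],[0,-0.008,-0.128,0,0,0]]'
python3 -m handwheel '[[0,0,0,0,0,0],[0,0,0,0,0,0],[0,0,-0.003,0,0,0],[0,0,-0.006,0,0,0],[0,0,-0.006,0,0,0],[0,0,-0.006,0,0,0],[0,0,-0.006,0,0,0],[0,0,-0.006,0,0,0]]'
```

```text
time_s: 34.37
position: [0.5503, 0.1157, 0.2119]
tcp_rot: [[1.0, 0.001, -0.006], [0.001, -1.0, -0.0], [-0.006, 0.0, -1.0]]
force: [0.5, -0.9, -2.0]
opening: 0.701
grasp_force: 30.0
time_s: 35.03
position: [0.6137, -0.1001, 0.2118]
tcp_rot: [[1.0, -0.001, -0.003], [-0.001, -1.0, 0.0], [-0.003, -0.0, -1.0]]
force: [0.2, -0.3, -2.0]
opening: 0.701
grasp_force: 30.0
time_s: 35.7
position: [0.6129, -0.1037, 0.0838]
tcp_rot: [[1.0, 0.002, -0.005], [0.002, -1.0, 0.002], [-0.005, -0.002, -1.0]]
force: [-0.2, -0.0, -2.1]
opening: 0.703
grasp_force: 30.0
time_s: 36.37
position: [0.6149, -0.105, 0.0804]
tcp_rot: [[1.0, 0.001, 0.0], [0.001, -1.0, -0.0], [0.0, 0.0, -1.0]]
force: [0.3, 0.9, -1.6]
opening: 0.706
grasp_force: 30.0
```

```bash
cat > ck.py <<'E'
from rf import *
import sys
def jar(c,h,r=.042):
    i,d=cams.capture("side");WS=cloud("side",d)
    q=WS[(np.hypot(WS[...,0]-c[0],WS[...,1]-c[1])<r)&(WS[...,2]>.025)&(WS[...,2]<h)];return q
E
python3 - <<'E'
from ck import *
print(circ(jar((.614,-.105),.045)[:,:2]),"ring side [.6134,-.1037]")
E
```

```text
[ 0.61312392 -0.10391826  0.0313167 ] ring side [.6134,-.1037]
```

```bash
python3 -m handwheel '[[0,0,-0.002,0,0,0],[0,0,-0.004,0,0,0],[0,0,-0.005,0,0,0],[0,0,-0.006,0,0,0],[0,0,-0.006,0,0,0],[0,0,-0.006,0,0,0],[0,0,-0.006,0,0,0],[0,0,-0.006,0,0,0]]'
python3 -m handwheel '[[0,0,0,0,0,0],[0,0,0,0,0,0],[0,0,0,0,0,0],[0,0,0,0,0,0],[0,0,0,0,0,0],[0,0,0.005,0,0,0],[0,0,0.015,0,0,0],[0,0,0.03,0,0,0]]' 1
python3 -m handwheel '[[0,0,0.03,0,0,0],[0,0,0.06,0,0,0],[0,0,0.09,0,0,0],[0,0.02,0.115,0,0,0.005],[-0.005,0.055,0.12,0,0,0.015],[-0.01,0.09,0.12,0,0,0.025],[-0.015,0.13,0.12,0,0,0.03],[-0.02,0.17,0.12,0,0,0.035]]'
python3 -m handwheel '[[-0.005,0.04,0,0,0,0],[-0.01,0.08,0,0,0,0],[-0.014,0.12,0,0,0,0],[-0.018,0.16,0,0,0,0],[-0.0195,0.2,0,0,0,0],[-0.0195,0.23,0,0,0,0],[-0.0195,0.25,0,0,0,0],[-0.0195,0.2625,0,0,0,0]]'
python3 -m handwheel '[[0,0,-0.015,0,0,0],[0,0,-0.04,0,0,0],[0,0,-0.07,0,0,0],[0,0,-0.095,0,0,0],[0,0,-0.115,0,0,0],[0,0,-0.13,0,0,0],[0,0,-0.1365,0,0,0],[0,0,-0.1365,0,0,0]]'
python3 -m handwheel '[[0,0,0,0,0,0],[0,0,0,0,0,0],[0,0,0,0,0,0],[0,0,0,0,0,0],[0,0,0,0,0,0],[0,0,0,0,0,0],[0,0,0,0,0,0],[0,0,0,0,0,0]]' -1
python3 -c '
from ck import *
print(circ(jar((.614,-.105),.075)[:,:2]),"ring side [.6134,-.1037]")'
```

```text
time_s: 37.08
position: [0.6145, -0.1049, 0.0745]
tcp_rot: [[1.0, 0.001, -0.0], [0.001, -1.0, 0.0], [-0.0, -0.0, -1.0]]
force: [-2.3, 1.1, 5.6]
opening: 0.702
grasp_force: 30.0
time_s: 37.75
position: [0.6139, -0.1047, 0.1037]
tcp_rot: [[1.0, 0.001, -0.002], [0.001, -1.0, 0.001], [-0.002, -0.001, -1.0]]
force: [0.2, 0.5, 0.3]
opening: 0.998
grasp_force: 0.0
time_s: 38.42
position: [0.5946, 0.0662, 0.2257]
tcp_rot: [[0.998, 0.07, 0.002], [0.07, -0.998, -0.0], [0.002, 0.0, -1.0]]
force: [0.3, 0.1, 0.3]
opening: 0.998
grasp_force: 0.0
time_s: 39.08
position: [0.5747, 0.3306, 0.2251]
tcp_rot: [[0.997, 0.074, 0.002], [0.074, -0.997, 0.001], [0.002, -0.001, -1.0]]
force: [0.1, -0.0, 0.1]
opening: 1.002
grasp_force: 0.0
time_s: 39.75
position: [0.5745, 0.3266, 0.0862]
tcp_rot: [[0.998, 0.07, -0.003], [0.07, -0.998, -0.001], [-0.003, 0.001, -1.0]]
force: [-0.0, -0.0, -0.2]
opening: 1.005
grasp_force: 0.0
time_s: 40.42
position: [0.5754, 0.3277, 0.0879]
tcp_rot: [[0.997, 0.071, 0.0], [0.071, -0.997, 0.0], [0.001, -0.0, -1.0]]
force: [-1.0, 0.5, 2.3]
opening: 0.574
grasp_force: 30.0m.py:4: RuntimeWarning: Mean of empty slice.
  f=least_squares(lambda q:np.hypot(p[:,0]-q[0],p[:,1]-q[1])-q[2],[*p.mean(0),.03],loss="soft_l1",f_scale=.002).x;return f
  ret = um.true_divide(
Traceback (most recent call last):
  File "m.py", line 4, in circ
    f=least_squares(lambda q:np.hypot(p[:,0]-q[0],p[:,1]-q[1])-q[2],[*p.mean(0),.03],loss="soft_l1",f_scale=.002).x;return f
      ~~~~~~~~~~~~~^^^^^^^^^^^^^^^^^^^^^^^^^^^^^^^^^^^^^^^^^^^^^^^^^^^^^^^^^^^^^^^^^^^^^^^^^^^^^^^^^^^^^^^^^^^^^^
ValueError: Initial guess is outside of provided bounds
```

```bash
python3 -m handwheel '[[0,0,0.008,0,0,0],[0,0,0.025,0,0,0],[0,0,0.045,0,0,0],[0,0,0.07,0,0,0],[0,0,0.095,0,0,0],[0,0,0.12,0,0,0],[0,0,0.135,0,0,0],[0,0,0.14,0,0,0]]'
python3 -m handwheel '[[0,-0.012,0,0,0,0],[0.002,-0.035,0,0,0,0],[0.004,-0.06,0,0,0,0],[0.006,-0.09,0,0,0,0],[0.008,-0.12,0,0,0,0],[0.0085,-0.15,0,0,0,0],[0.0085,-0.18,0,0,0,0],[0.0085,-0.21,0,0,0,0]]'
python3 -m handwheel '[[0,-0.025,0,0,0,0],[0,-0.042,0,0,0,0],[0,-0.052,0,0,0,0],[0,-0.055,-0.01,0,0,0],[0,-0.0555,-0.025,0,0,0],[0,-0.0555,-0.045,0,0,0],[0,-0.0555,-0.065,0,0,0],[0,-0.0555,-0.085,0,0,0]]'
python3 -m handwheel '[[0,0,-0.02,0,0,0],[0,0,-0.035,0,0,0],[0,0,-0.044,0,0,0],[0,0,-0.048,0,0,0],[0,0,-0.049,0,0,0],[0,0,-0.049,0,0,0],[0,0,-0.049,0,0,0],[0,0,-0.049,0,0,0]]'
python3 - <<'E'
from ck import *
q=jar((.5835,.0626),.06)
print(q.min(0),q.max(0),len(q));f=q[(q[:,1]>.08)];print(f.mean(0),np.polyfit(f[:,0],f[:,1],1),np.percentile(f[:,0],[2,98]),"ring side [.5828,.0635]")
E
```

```text
time_s: 41.13
position: [0.5764, 0.328, 0.2308]
tcp_rot: [[0.997, 0.071, 0.005], [0.071, -0.997, 0.002], [0.005, -0.001, -1.0]]
force: [0.4, -0.1, -2.5]
opening: 0.567
grasp_force: 30.0
time_s: 41.8
position: [0.5818, 0.1152, 0.2253]
tcp_rot: [[0.997, 0.071, -0.005], [0.071, -0.997, -0.001], [-0.005, 0.0, -1.0]]
force: [0.7, 0.3, -3.0]
opening: 0.574
grasp_force: 30.0
time_s: 42.47
position: [0.5827, 0.063, 0.1404]
tcp_rot: [[0.997, 0.072, -0.002], [0.072, -0.997, 0.001], [-0.002, -0.001, -1.0]]
force: [0.5, 0.3, -3.3]
opening: 0.572
grasp_force: 30.0
time_s: 43.13
position: [0.5845, 0.0621, 0.0946]
tcp_rot: [[0.997, 0.071, 0.002], [0.071, -0.997, -0.0], [0.002, 0.0, -1.0]]
force: [-0.4, -0.2, -1.6]
opening: 0.57
grasp_force: 30.0
[0.55734806 0.04864629 0.02505611] [0.6072021  0.09227644 0.05976734] 477
[0.58185852 0.08791431 0.04249538] [0.08053429 0.04105475] [0.55781188 0.60579301] ring side [.5828,.0635]
```

```bash
python3 -m handwheel '[[-0.001,0,-0.002,0,0,0],[-0.001,0,-0.004,0,0,0],[-0.001,0,-0.006,0,0,0],[-0.001,0,-0.0065,0,0,0],[-0.001,0,-0.0065,0,0,0],[-0.001,0,-0.0065,0,0,0],[-0.001,0,-0.0065,0,0,0],[-0.001,0,-0.0065,0,0,0]]'
python3 -m handwheel '[[0,0,0,0,0,0],[0,0,0,0,0,0],[0,0,0,0,0,0],[0,0,0,0,0,0],[0,0,0,0,0,0],[0,0,0.005,0,0,0],[0,0,0.015,0,0,0],[0,0,0.03,0,0,0]]' 1
python3 -m handwheel '[[0,0,0.03,0,0,0],[0,0,0.06,0,0,0],[0,0,0.09,0,0,0],[-0.015,0.02,0.115,0,0,-0.005],[-0.035,0.05,0.12,0,0,-0.015],[-0.055,0.085,0.12,0,0,-0.025],[-0.075,0.12,0.12,0,0,-0.03],[-0.095,0.15,0.12,0,0,-0.035]]'
python3 -m handwheel '[[-0.02,0.03,0,0,0,0],[-0.04,0.06,0,0,0,0],[-0.057,0.085,0,0,0,0],[-0.07,0.105,0,0,0,0],[-0.0775,0.118,0,0,0,0],[-0.0775,0.121,-0.01,0,0,0],[-0.0775,0.121,-0.03,0,0,0],[-0.0775,0.121,-0.045,0,0,0]]'
python3 -m handwheel '[[0,0,-0.015,0,0,0],[0,0,-0.03,0,0,0],[0,0,-0.048,0,0,0],[0,0,-0.062,0,0,0],[0,0,-0.072,0,0,0],[0,0,-0.077,0,0,0],[0,0,-0.077,0,0,0],[0,0,-0.077,0,0,0]]'
```

```text
time_s: 43.85
position: [0.5828, 0.0621, 0.0879]
tcp_rot: [[0.997, 0.071, 0.0], [0.071, -0.997, -0.0], [0.0, 0.0, -1.0]]
force: [-2.9, -0.2, 5.5]
opening: 0.572
grasp_force: 30.0
time_s: 44.52
position: [0.5819, 0.0621, 0.1168]
tcp_rot: [[0.997, 0.071, -0.003], [0.071, -0.997, 0.0], [-0.003, -0.0, -1.0]]
force: [0.3, 0.3, -0.8]
opening: 0.989
grasp_force: 0.0
time_s: 45.18
position: [0.4869, 0.2137, 0.2386]
tcp_rot: [[1.0, 0.0, 0.002], [0.0, -1.0, 0.001], [0.002, -0.001, -1.0]]
force: [0.2, 0.2, -0.7]
opening: 0.999
grasp_force: 0.0
time_s: 45.85
position: [0.4106, 0.3331, 0.1917]
tcp_rot: [[1.0, 0.002, 0.002], [0.002, -1.0, 0.0], [0.002, -0.0, -1.0]]
force: [-0.8, 0.0, -0.3]
opening: 1.006
grasp_force: 0.0
time_s: 46.52
position: [0.4107, 0.3329, 0.1152]
tcp_rot: [[1.0, 0.001, 0.0], [0.001, -1.0, 0.0], [0.0, -0.0, -1.0]]
force: [-0.4, 0.7, 0.2]
opening: 1.004
grasp_force: 0.0
```

```bash
python3 -m handwheel '[[0,0,0,0,0,0],[0,0,0,0,0,0],[0,0,0,0,0,0],[0,0,0,0,0,0],[0,0,0,0,0,0],[0,0,0,0,0,0],[0,0,0,0,0,0],[0,0,0,0,0,0]]' -1
python3 -m handwheel '[[0,0,0.008,0,0,0],[0,0,0.025,0,0,0],[0,0,0.045,0,0,0],[0,0,0.07,0,0,0],[0,0,0.095,0,0,0],[0,0,0.12,0,0,0],[0,0,0.135,0,0,0],[0,0,0.14,0,0,0]]'
python3 -m handwheel '[[0.004,-0.012,0,0,0,0],[0.01,-0.035,0,0,0,0],[0.018,-0.06,0,0,0,0],[0.027,-0.09,0,0,0,0],[0.036,-0.12,0,0,0,0],[0.045,-0.15,0,0,0,0],[0.054,-0.18,0,0,0,0],[0.063,-0.21,0,0,0,0]]'
python3 -m handwheel '[[0.01,-0.03,0,0,0,0],[0.02,-0.06,0,0,0,0],[0.03,-0.09,0,0,0,0],[0.039,-0.115,0,0,0,0],[0.045,-0.135,0,0,0,0],[0.049,-0.15,0,0,0,0],[0.05,-0.157,0,0,0,0],[0.05,-0.158,0,0,0,0]]'
python3 -m handwheel '[[0,0,-0.01,0,0,0],[0,0,-0.035,0,0,0],[0,0,-0.06,0,0,0],[0,0,-0.085,0,0,0],[0,0,-0.107,0,0,0],[0,0,-0.122,0,0,0],[0,0,-0.131,0,0,0],[0,0,-0.134,0,0,0]]'
python3 - <<'E'
from ck import *
q=jar((.525,-.0346),.085);print(circ(q[:,:2]),len(q),"ring side [.5243,-.0336]");print(bot.read_state()["position"])
q=jar((.614,-.105),.075)
if len(q)>50:print("jar",circ(q[:,:2]),len(q))
E
```

```text
time_s: 47.18
position: [0.4104, 0.3334, 0.1152]
tcp_rot: [[1.0, 0.001, 0.0], [0.001, -1.0, 0.001], [0.0, -0.001, -1.0]]
force: [-0.0, 1.8, 0.7]
opening: 0.566
grasp_force: 30.0
time_s: 47.85
position: [0.411, 0.3334, 0.2577]
tcp_rot: [[1.0, 0.001, 0.004], [0.001, -1.0, 0.002], [0.004, -0.002, -1.0]]
force: [-0.5, -0.7, -4.4]
opening: 0.568
grasp_force: 30.0
time_s: 48.52
position: [0.4718, 0.1207, 0.2533]
tcp_rot: [[1.0, 0.001, -0.005], [0.001, -1.0, -0.001], [-0.005, 0.001, -1.0]]
force: [0.5, -0.6, -4.5]
opening: 0.567
grasp_force: 30.0
time_s: 49.18
position: [0.5223, -0.0366, 0.2535]
tcp_rot: [[1.0, -0.001, -0.003], [-0.001, -1.0, 0.0], [-0.003, -0.0, -1.0]]
force: [-0.4, -0.7, -3.3]
opening: 0.567
grasp_force: 30.0
time_s: 49.85
position: [0.5215, -0.0335, 0.119]
tcp_rot: [[1.0, 0.003, -0.004], [0.003, -1.0, 0.002], [-0.004, -0.002, -1.0]]
force: [-0.4, 0.6, -3.7]
opening: 0.563
grasp_force: 30.0
[ 0.52179303 -0.03189107  0.02522964] 715 ring side [.5243,-.0336]
[ 0.5220469  -0.03382436  0.11954547]
jar [ 0.61247754 -0.10357912  0.0309504 ] 574
```

```bash
python3 -m handwheel '[[0,0,0,0,0,0],[0,0,0,0,0,0],[0,0,0,0,0,0],[0,0,0,0,0,0],[0,0,0,0,0,0],[0,0,0,0,0,0],[0,0,0,0,0,0],[0,0,0,0,0,0]]'
python3 - <<'E'
from ck import *
q=jar((.525,-.0346),.085);print(circ(q[:,:2]),len(q),"ring side [.5243,-.0336]")
E
```

```text
time_s: 50.62
position: [0.5233, -0.035, 0.1211]
tcp_rot: [[1.0, 0.001, 0.0], [0.001, -1.0, -0.0], [0.0, 0.0, -1.0]]
force: [0.2, -0.1, -3.5]
opening: 0.567
grasp_force: 30.0
[ 0.52386114 -0.03328786  0.02505287] 711 ring side [.5243,-.0336]
```

Within half a millimetre. I'll lower it, release, retreat and check everything.

```bash
python3 -m handwheel '[[0,0,-0.002,0,0,0],[0,0,-0.004,0,0,0],[0,0,-0.0055,0,0,0],[0,0,-0.006,0,0,0],[0,0,-0.006,0,0,0],[0,0,-0.006,0,0,0],[0,0,-0.006,0,0,0],[0,0,-0.006,0,0,0]]'
python3 -m handwheel '[[0,0,0,0,0,0],[0,0,0,0,0,0],[0,0,0,0,0,0],[0,0,0,0,0,0],[0,0,0,0,0,0],[0,0,0.005,0,0,0],[0,0,0.015,0,0,0],[0,0,0.03,0,0,0]]' 1
python3 -m handwheel '[[0,0,0.03,0,0,0],[0,0,0.06,0,0,0],[0,0,0.09,0,0,0],[-0.01,0.03,0.1,0,0,0],[-0.02,0.065,0.1,0,0,0],[-0.03,0.1,0.1,0,0,0],[-0.04,0.14,0.1,0,0,0],[-0.05,0.18,0.1,0,0,0]]'
python3 -m handwheel '[[0,0.04,0,0,0,0],[0,0.08,0,0,0,0],[0,0.12,0,0,0,0],[0,0.15,0,0,0,0],[0,0.17,0,0,0,0],[0,0.18,0,0,0,0],[0,0.18,0,0,0,0],[0,0.18,0,0,0,0]]'
python3 - <<'E'
from rf import *
i,d=cams.capture("top");W=cloud("top",d);cv2.imwrite("pics/t9.png",i)
i2,d2=cams.capture("side");WS=cloud("side",d2)
def near(C,c,r,a,b):return C[(np.hypot(C[...,0]-c[0],C[...,1]-c[1])<r)&(C[...,2]>a)&(C[...,2]<b)]
for n,c,a,b,h,rt,rs in(("tall",(.525,-.035),.145,.17,.115,(.5255,-.0356),(.5243,-.0336)),("jar",(.614,-.105),.1,.12,.075,(.6148,-.1054),(.6134,-.1037)),("sq",(.583,.0626),.117,.135,.09,(.5837,.0617),(.5828,.0635)),("dish",(.517,-.322),.115,.14,.14,(.5188,-.323),(.516,-.322))):
    q=near(W,c,.045,a,b);print(n,"top",np.round(np.array(cv2.minEnclosingCircle(np.float32(q[:,:2]*1e3))[0])/1e3-rt,4),q[:,2].max())
    if n in("tall","jar"):print("  side",(circ(near(WS,c,.045,.025,h)[:,:2])[:2]-rs).round(4))
q=near(W,(.583,.0626),.045,.088,.104);print("sq shoulder",cv2.minAreaRect(np.float32(q[:,:2]*1e3)))
f=near(WS,(.583,.0626),.045,.025,.09);f=f[f[:,1]>.08];print("sq face side",f.mean(0),np.polyfit(f[:,0],f[:,1],1))
i[0:1]=0
E
```

```text
time_s: 51.33
position: [0.5233, -0.0349, 0.1152]
tcp_rot: [[1.0, 0.001, 0.0], [0.001, -1.0, -0.0], [0.0, 0.0, -1.0]]
force: [0.5, 0.3, 0.7]
opening: 0.569
grasp_force: 30.0
time_s: 52.0
position: [0.5225, -0.0348, 0.145]
tcp_rot: [[1.0, 0.001, -0.002], [0.001, -1.0, 0.001], [-0.002, -0.001, -1.0]]
force: [0.4, -0.7, 0.5]
opening: 0.986
grasp_force: 0.0
time_s: 52.67
position: [0.4727, 0.1463, 0.2464]
tcp_rot: [[1.0, -0.0, 0.002], [-0.0, -1.0, 0.0], [0.002, -0.0, -1.0]]
force: [1.0, -0.4, 0.8]
opening: 0.997
grasp_force: 0.0
time_s: 53.33
position: [0.473, 0.3246, 0.2453]
tcp_rot: [[1.0, 0.002, -0.0], [0.002, -1.0, -0.001], [-0.0, 0.001, -1.0]]
force: [0.4, -0.9, 0.2]
opening: 0.998
grasp_force: 0.0
tall top [0.0006 0.0013] 0.1582629590354355
  side [-0.0005  0.001 ]
jar top [0.0005 0.0004] 0.11347628665203964
  side [-0.0009  0.    ]
sq top [0.0005 0.0001] 0.1298159435354153
dish top [-0.0008  0.001 ] 0.12806925516111267
sq shoulder ((584.0750122070312, 61.764259338378906), (50.200401306152344, 50.02477264404297), 4.88266658782959)
sq face side [0.5800014  0.08785893 0.05835039] [0.07644574 0.04352029]
```

View pics/t9.png

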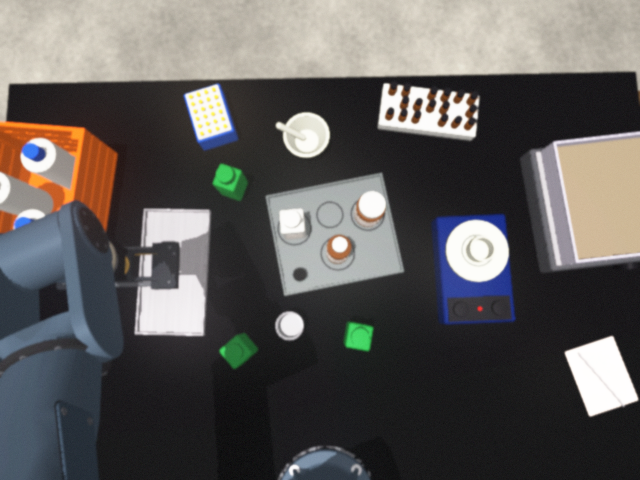

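All three bottles are back on their own rings at (338,250), (370,209) and (291,222), within about 1.5 mm. The dish is on the plate at (478,249), and the stopper, beaker and mortar are unmoved. The gripper is clear, so I'm handing in.

```bash
python3 -c 'from rig import bot;print(bot.hand_in())'
```

```text
the job is handed in; nothing more can be done
None
```

I handed the job in at about 53 s of the 144 s allowed: the dish stands on the middle of the stirrer's plate and each bottle is upright on its own ring, all within about 1.5 mm of centre in the last pictures, and the stopper, beaker and mortar were not moved.

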